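# Lay a neck blank down on the planing board

### The job

Tip the standing maple neck blank over onto its side by pushing it near its top, so that it falls along the planing board towards the steel end stop; do not lift it. Then slide it flat along the dark fence, past the orange sprung shoe, until its end meets the red buffer pad of the steel stop, and press it home for a moment with a firm but gentle push (the pad should feel at least 4 N and never more than 15 N). Leave it lying there flat on the fence with its end still bearing on the pad, and leave the spare blank and the other things on the bench alone.

Things in the scene. Friction and masses are not known exactly. Their poses are not given: they have to be found in the camera images.
- blank: Workpiece: brown maple block, pencil line on two faces, standing on end on the board. 48 (own x) by 60 (y) by 220 mm tall (z), 0.34 to 0.53 kg. Origin: centre of its foot face; z runs along its length to the top, x points towards the stop (within 3 degrees of the board's x): it tips over its +x foot edge. Once down, z points to the stop, own x down, y across the board; it lies 48 mm high.
- blank_top (a point): Centre of the blank's top face, 220 mm from its origin along its z; this end finally touches the stop.
- blank_toe (a point): Middle of the blank's +x foot edge, over which it tips; it stays close to the board when the blank is tipped and slid, not lifted.
- board: Fixed plywood planing board, 480 (x) by 170 mm (y), 18 mm thick. Origin: centre of its underside, on the bench top; x runs from the blank's standing place (near x = -168 mm, y = +5 mm) to the end stop. Board x is within 20 degrees of world +y. All offsets of fence, shoe and stop are along this body's axes.
- fence (a point): Point on the inner face of the dark wooden fence, at the board's top surface: board x = 0, y = -45 mm. The fence runs along board x from -200 to +210 mm, rises 22 mm above the board and is 18 mm thick, rigid. The laid blank's 220 by 48 mm side ends flat on it, so its centre line is then 30 mm from the fence.
- shoe (a point): Axis of the orange round sprung shoe at its free position: board x = 140, y = 51 mm, radius 40, top 26 mm above the board. Its nose, 56 mm from the fence, gives way to board +y (350 N/m, 2.5 N preload, 12 mm travel; dark housing behind). The 60 mm wide blank pushes it back 4 mm. Sliding the blank takes 4 to 10 N, a little more as its corner passes the shoe.
- stop: Rigid steel end stop, 20 (x) by 50 (y) by 34 mm high. Origin: centre of its underside, at the board's top surface; axes as the board's. In front a brass screw carries a red round buffer pad (diameter 28 mm, centre 18 mm up); the pad's face is at own x = -16 to -44 mm, set differently each time and not measured: find it by touch or sight. It gives 3 mm (1 to 2 N), then is rigid.
- spare: Bystander: a paler neck blank of the same size standing on the bench beyond the board's stop end. Origin: centre of its foot.
- glue: Bystander: white plastic bottle with red cap, diameter 54 mm, 120 mm tall, on the far side of the fence. Origin: centre of its underside.
- varnish: Bystander: amber jar with black cap, diameter 56 mm, 65 mm tall, on the far side of the fence. Origin: centre of its underside.
- plane: Bystander: black block plane with a brass knob, 200 mm long, about 65 mm high, left of the board. Origin: centre of its sole.

How it is judged:
By the outcome, as a careful person would: the job done as asked, in the order asked, and still so for the second after the job is handed in, with the robot touching nothing.
It also fails if it takes over 72 s, if anything falls off the work surface, if the arm or the gripper's body presses on something with over 40 N, if the wrist force passes 120 N, or if a joint passes its speed limit or range.

### The arm

A 6-joint arm with a two-finger parallel gripper is mounted at the origin on the work surface. World frame = base frame: x ahead of the robot, y to its left, z up, the work surface at z = 0. Lengths are in m, angles in rad, forces in N, time in s.
With the tool pointing down it reaches from about 0.3 to 0.875 m from the base axis. Payload 6.4 kg.
Tool frame: the origin (TCP) lies at the very end of the fingers, on their centre line; the grasp point (between the pads) lies 19 mm behind it; z points along the fingers, y is the line along which they close (so a half turn about z gives the same grasp; the last joint's range is limited). The gripper opens to 85 mm and grips with 20 to 120 N. Pads are 22 mm wide; open, the fingers measure 114 mm over their backs; the gripper's body (76 mm by 85 mm) begins 54 mm behind the grasp point. The pads swing forward as they close: fully open they stand 13 mm farther back than shut.
Start: joints at [-1.384, 0.181, 1.607, -0, 1.354, -0.206], TCP at [0.22, -0.531, 0.231] pointing down, gripper open.
Joint ranges: [-2.99, 2.99], [-0.89, 2.07], [0.3, 2.58], [-1.14, 4.28], [0, 2.63], [-3.12, 3.12]. Speed limits (rad/s): [2.57, 2.57, 3.01, 3.14, 3.14, 3.14].

### API

Orientations are given as a unit quaternion [w, x, y, z].
In Python, from bench import ctrl gives the robot as it stands.
- The arm moves only by the tool jog_arm, never from a script. Its argument "series" is a list that holds one entry, the list of rows, each a list of 7 numbers: the shift along the tool's x, y, z in mm, then the turn, a rotation vector about the tool's x, y, z in rad, then the finger opening in mm, from 0 to 85.4. In form: [[[tx, ty, tz, rx, ry, rz, gripper], ...]]. A call has exactly 10 rows; each row shifts and turns the commanded pose from where the row before left it, along the tool's axes as they then stand; what a row does not reach is not made up. A row lasts 1/10 s, in which the tool goes at most 50 mm and 8.59 degrees, less where a joint would pass 70% of its speed; a pose out of reach is approached as far as the arm can. A call with a gripper value outside its range is refused whole. The fingers move at their own pace and stop on an object; the grip force is fixed at half the most. Time passes only in rows, so rows that do not move let the fingers close, or fill a call up. It gives the time, the measured TCP pose, the force, the opening and the grip force at its end, in the units of the state.
- ctrl.get_obs(): the state, without advancing time (a new reading comes with each control period).
- ctrl.camera(name): name is "scene" or "top" or "wrist"; returns a dict with "frame" (400x640x3 uint8, blue, green, red), "z_map" (400x640 float32, m along the optical axis (not along the pixel's ray), 0 where there is no reading), "fx", "fy", "cx", "cy" (pixels), "xyz" and "rotation" of the camera in the world. Camera axes: x right, y down, z forward; pixel columns grow to the right and rows downward; lengths in m; the calibration is good to about 2 mm. A picture is of the moment at which its call begins.
- ctrl.hand_in(): hands the job in; it is judged then, once.
The state is a dict: "time_s": time; "q": joint angles; "dq": joint speeds; "joint_efforts": joint torques, N m; "eef_pos": TCP position; "eef_rot": TCP orientation; "wrist_force": force on the tool from outside, world axes, zero at the start; "torque": the same for the moment, N m; "opening": opening from 0.0 (shut) to 1.0 (fully open); "grasp_force": force on a finger pad.
Only numpy, scipy, OpenCV 4.12 (cv2) and the standard library are available. Lean on these libraries where they do the work, as an engineer would, in place of code of your own. Each camera call takes 0.05 s, during which the arm holds its last target. There are 200 camera calls.

## Working session

There is one attempt and no reset: what is moved stays moved. The work goes in short steps, Python scripts to look and compute and a tool call to move; the robot and the scene stay as the last step left them, time stands still between calls to the robot, and variables do not carry over. Pictures are saved under pics/ and viewed, at most 10 in all, crops included, and the job is handed in when it is done.

Besides the shell and the picture viewer there is one more tool, called after "Request:" as a command line: name --argument value ..., lists and objects as JSON in quotes. jog_arm: Moves the arm, as the interface text tells. Its arguments: {"type":"object","properties":{"series":{"type":"array"}},"required":["series"]}

```bash
mkdir -p pics; cat > h.py <<'E'
import numpy as np, cv2
from bench import ctrl
def cam(n,save=None):
    c=ctrl.camera(n)
    if save: cv2.imwrite('pics/'+save,c['frame'])
    v,u=np.mgrid[0:400,0:640]; z=c['z_map']
    p=np.stack([(u-c['cx'])/c['fx']*z,(v-c['cy'])/c['fy']*z,z],-1)
    R=np.array(c['rotation']); 
    if R.shape!=(3,3): print('rot',R)
    W=p@R.T+np.array(c['xyz']); W[z==0]=np.nan
    return c,W
def st():
    o=ctrl.get_obs(); print({k:np.round(o[k],4).tolist() for k in ('time_s','q','eef_pos','eef_rot','wrist_force','opening')}); return o
E
python3 - <<'E'
from h import *
st()
c,W=cam('top','top0.png'); np.save('top0.npy',W)
print(c['xyz'],c['rotation'])
c,W=cam('scene','scene0.png'); np.save('scene0.npy',W)
a=cv2.imread('pics/top0.png')
E
```

```text
{'time_s': 0.0, 'q': [-1.3843, 0.1815, 1.608, 0.0, 1.3538, -0.2063], 'eef_pos': [0.22, -0.5306, 0.2304], 'eef_rot': [-0.0009, 0.9808, 0.1951, 0.0], 'wrist_force': [-0.278, 0.4237, -0.7753], 'opening': 0.9984}
rot [-0.04354534  0.71394885 -0.69800407  0.03422216]Traceback (most recent call last):
  File "<stdin>", line 3, in <module>
  File "h.py", line 10, in cam
    W=p@R.T+np.array(c['xyz']); W[z==0]=np.nan
      ~^~~~
ValueError: matmul: Input operand 1 has a mismatch in its core dimension 0, with gufunc signature (n?,k),(k,m?)->(n?,m?) (size 4 is different from 3)
```

View pics/top0.png

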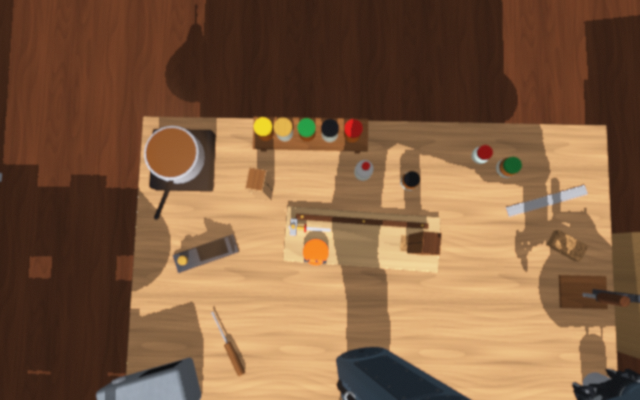

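The top view shows the board at about columns 285–440 and rows 205–270. The standing blank is near (423,243), the shoe at (316,250) and the fence along row 220. The stop is near (298,226).

```bash
sed -i "s/R=np.array(c\['rotation'\]);.*/q=np.array(c['rotation']); R=Rot.from_quat(q[[1,2,3,0]]).as_matrix()/; /R.shape/d; 1a from scipy.spatial.transform import Rotation as Rot" h.py
python3 - <<'E'
from h import *
c,W=cam('top','top1.png'); np.save('top.npy',W)
print(c['xyz'],c['fx'])
f=c['frame']; hsv=cv2.cvtColor(f,cv2.COLOR_BGR2HSV)
def near(m): return np.round([np.nanmedian(W[m],0),np.nanmin(W[m],0),np.nanmax(W[m],0)],4).tolist()
Z=W[...,2]; print('ground z',np.nanmedian(Z[150:350,250:550]))
r=np.zeros(Z.shape,bool); r[195:285,275:450]=1
m=r&(Z>.19); print('blank top',near(m), m.sum()); print(cv2.minAreaRect(W[m][:,:2].astype(np.float32)*1000))
m=r&(hsv[...,0]<15)&(hsv[...,1]>220)&(hsv[...,2]>200); print('orange',near(m))
m=r&(Z>.013)&(Z<.023); P=W[m][:,:2].astype(np.float32)*1000; print('board',cv2.minAreaRect(P), near(m))
m=r&(Z>.033)&(Z<.048)
print('fence',near(m),cv2.minAreaRect(W[m][:,:2].astype(np.float32)*1000))
m=r&(Z>.047)&(Z<.058); print('stop',near(m))
s=cv2.resize(f[190:285,270:460],None,fx=4,fy=4,interpolation=cv2.INTER_CUBIC); cv2.imwrite('pics/topc.png',s)
c,W=cam('scene','scene1.png'); np.save('scene.npy',W); print(c['xyz'],c['rotation'],c['fx'])
E
```

```text
[0.52046038 0.153728   1.45605148] 460.9807357168115
ground z 0.000400753517989183
blank top [[0.5529, -0.1265, 0.2371], [0.5219, -0.1575, 0.1902], [0.5845, -0.1042, 0.2442]] 501
((552.81494140625, -130.6883544921875), (49.25447463989258, 60.27895736694336), 85.57239532470703)
  return np.nanmean(a, axis, out=out, keepdims=keepdims)
Traceback (most recent call last):
ValueError: zero-size array to reduction operation fmin which has no identity
```

```bash

python3 - <<'E'
from h import *
c,W=cam('top'); f=c['frame']; hsv=cv2.cvtColor(f,cv2.COLOR_BGR2HSV)
Z=W[...,2]; r=np.zeros(Z.shape,bool); r[195:285,275:450]=1
def rep(n,m):
    P=W[m]; print(n,len(P))
    if len(P): print(np.round([np.nanmedian(P,0),np.nanmin(P,0),np.nanmax(P,0)],4).tolist(), cv2.minAreaRect(P[:,:2].astype(np.float32)*1000))
rep('blanktop',r&(Z>.233))
rep('orange',r&(hsv[...,0]<18)&(hsv[...,1]>200)&(f[...,2]>180))
rep('orange z',r&(Z>.041)&(Z<.048)&(f[...,2]>180)&(hsv[...,1]>150))
rep('board',r&(Z>.013)&(Z<.023))
rep('fence',r&(Z>.036)&(Z<.043)&(f[...,2]<120))
rep('stop',r&(Z>.047)&(Z<.058))
# fence line fit
m=r&(Z>.036)&(Z<.043)&(f[...,2]<120); P=W[m]; print('fence fit', cv2.fitLine(P[:,:2].astype(np.float32),cv2.DIST_HUBER,0,.001,.001).ravel())
s=cv2.resize(f[190:285,270:460],None,fx=4,fy=4,interpolation=cv2.INTER_CUBIC); cv2.imwrite('pics/topc.png',s)
c,W=cam('scene','scene1.png'); np.save('scene.npy',W); print(c['xyz'],c['rotation'],c['fx'])
E
```

```text
blanktop 417
[[0.5529, -0.1304, 0.2377], [0.5221, -0.1569, 0.2331], [0.5843, -0.1058, 0.2443]] ((552.6259155273438, -130.6596221923828), (49.888248443603516, 59.84255599975586), 85.19684600830078)
orange 398
[[0.5288, 0.1774, 0.0436], [0.4895, 0.1438, 0.0354], [0.5596, 0.2113, 0.0522]] ((524.4668579101562, 177.61978149414062), (69.71873474121094, 67.19124603271484), 1.3716726303100586)
orange z 403
[[0.5237, 0.1768, 0.0443], [0.4836, 0.138, 0.041], [0.6321, 0.2316, 0.0479]] ((550.9920654296875, 200.7803192138672), (148.622802734375, 75.92388916015625), 40.522220611572266)
board 5506
[[0.5626, 0.0351, 0.0178], [0.4704, -0.21, 0.013], [0.6622, 0.2771, 0.023]] ((566.61669921875, 33.71000671386719), (480.12957763671875, 170.0258331298828), 87.1429672241211)
fence 508
[[0.6211, 0.0355, 0.0395], [0.5326, -0.1609, 0.0361], [0.6385, 0.2389, 0.043]] ((584.9752197265625, 41.03239440917969), (400.5550842285156, 89.97505187988281), 87.11763000488281)
stop 187
[[0.5791, 0.2258, 0.0503], [0.4898, -0.1453, 0.047], [0.633, 0.2558, 0.0577]] ((571.9417114257812, 57.478424072265625), (143.50381469726562, 392.49212646484375), 6.098873615264893)
fence fit [0.05793992 0.99832004 0.62418956 0.07042659]
[1.08687563 0.38757345 0.97011688] [-0.13868128  0.51987861  0.81176862 -0.22699217] 436.60613669804565
```

View pics/topc.png

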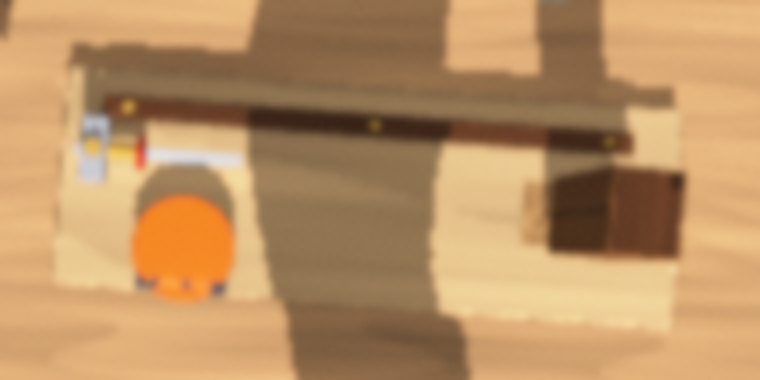

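View pics/scene1.png

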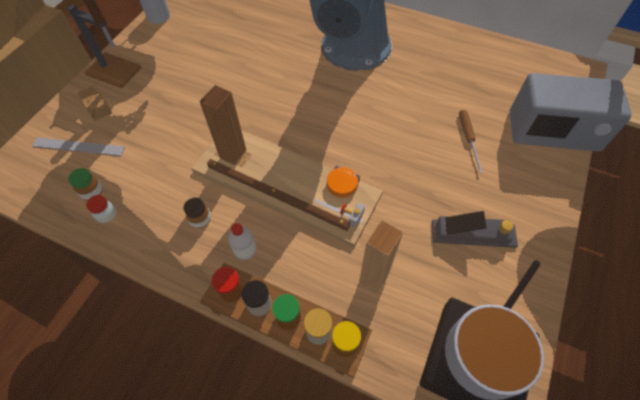

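Board frame from the fits: centre (0.5666, 0.0337) with x axis at yaw about 87.1°. The blank top measures (0.5526, -0.1307, 0.238), and the shoe (0.5245, 0.1776) is within 2 mm of its predicted place, so the frame is consistent. The top crop shows the red pad near crop (140,152) and the stop at (93,148). In the scene view the blank stands at (222,125) and the spare at (380,250), clear of the path. I'll move behind the blank with the gripper shut.

Request:
jog_arm --series '[[[0,0,0,0,0,0.111,0],[0,0,0,0,0,0.111,0],[0,0,0,0,0,0.111,0],[0,0,0,0,0,0.11,0],[19.5,-21.5,0.5,0,0,0,0],[19.5,-21.5,0.5,0,0,0,0],[19.5,-21.5,0.5,0,0,0,0],[19.5,-21.5,0.5,0,0,0,0],[19.5,-21.5,0.5,0,0,0,0],[19.5,-21.5,0.5,0,0,0,0]]]'

```text
time_s: 1.2
eef_pos: [0.3441, -0.4072, 0.2281]
eef_rot: [-0.0, 1.0, -0.025, -0.0]
wrist_force: [0.0, 0.8, 0.9]
opening: 0.001
grasp_force: 0.0
```

Request:
jog_arm --series '[[[19.5,-21.5,1,0,0,0,0],[19.5,-21.5,1,0,0,0,0],[19.5,-21.5,1,0,0,0,0],[19.5,-21.5,1,0,0,0,0],[19.5,-21.5,1,0,0,0,0],[19.5,-21.5,1,0,0,0,0],[19.5,-21.5,1,0,0,0,0],[19.5,-21.5,1,0,0,0,0],[19.5,-21.5,1,0,0,0,0],[0,0,0,0,0,0,0]]]'

```text
time_s: 2.2
eef_pos: [0.53, -0.2212, 0.2189]
eef_rot: [-0.001, 1.0, -0.023, 0.0]
wrist_force: [-0.5, -0.2, 0.5]
opening: 0.001
grasp_force: 0.0
```

```bash
cat >> h.py <<'E'
th=np.radians(87.1); ex=np.array([np.cos(th),np.sin(th)]); ey=np.array([-ex[1],ex[0]]); B0=np.array([.5666,.0337])
def bd(p): d=np.asarray(p)[...,:2]-B0; return np.stack([d@ex,d@ey],-1)*1000
def where():
    o=st(); q=np.array(o['eef_rot']); R=Rot.from_quat(q[[1,2,3,0]]).as_matrix()
    print('tcp board mm',bd(o['eef_pos']).round(1),'tool x in board',(R[:2,0]@ex).round(3),(R[:2,0]@ey).round(3),'tool z',R[:,2].round(3),'Fboard',np.round([np.array(o['wrist_force'])[:2]@ex,np.array(o['wrist_force'])[:2]@ey],2)); return o
E
python3 -c "
from h import *
where()"
```

```text
{'time_s': 2.2, 'q': [-0.6026, 0.1905, 1.6213, 0.0011, 1.3302, 1.0147], 'eef_pos': [0.53, -0.2212, 0.2189], 'eef_rot': [-0.0006, 0.9997, -0.0234, 0.0001], 'wrist_force': [-0.507, -0.1553, 0.4777], 'opening': 0.0007}
tcp board mm [-256.5   23.6] tool x in board 0.004 -1.0 tool z [ 0.     0.001 -1.   ] Fboard [-0.18  0.5 ]
```

Request:
jog_arm --series '[[[18,-6,0,0,0,0,0],[0,-12,0,0,0,0,0],[0,-12,0,0,0,0,0],[0,-12,0,0,0,0,0],[0,-10,0,0,0,0,0],[0,-6,0,0,0,0,0],[0,-6,0,0,0,0,0],[0,-6,0,0,0,0,0],[0,-6,0,0,0,0,0],[0,-6,0,0,0,0,0]]]'

```text
time_s: 3.2
eef_pos: [0.5505, -0.1425, 0.2193]
eef_rot: [-0.0, 1.0, -0.025, 0.0]
wrist_force: [-0.5, -0.1, -0.5]
opening: 0.005
grasp_force: 0.1
```

Request:
jog_arm --series '[[[0,-6,0,0,0,0,0],[0,-6,0,0,0,0,0],[0,-6,0,0,0,0,0],[0,-6,0,0,0,0,0],[0,-6,0,0,0,0,0],[0,0,0,0,0,0,0],[0,0,0,0,0,0,0],[0,0,0,0,0,0,0],[0,0,0,0,0,0,0],[0,0,0,0,0,0,0]]]'

```text
time_s: 4.2
eef_pos: [0.552, -0.1131, 0.2193]
eef_rot: [0.0, 1.0, -0.025, 0.0]
wrist_force: [-0.5, -0.0, -0.2]
opening: 0.003
grasp_force: 0.0
```

```bash
cat >> h.py <<'E'
def laid(W):
    b=bd(W); Z=W[...,2]
    m=(Z>.058)&(Z<.074)&(abs(b[...,0])<235)&(abs(b[...,1])<80)
    P=b[m].astype(np.float32); print('n',len(P)); 
    if len(P)>20:
        r=cv2.minAreaRect(P); print(r, np.round(cv2.boxPoints(r),1).tolist(), np.median(Z[m]).round(4))
E
python3 - <<'E'
from h import *
where()
c,W=cam('top'); laid(W); cv2.imwrite('pics/t2.png',cv2.resize(c['frame'][160:330,250:500],None,fx=3,fy=3))
c,W=cam('scene'); laid(W)
E
```

```text
{'time_s': 4.2, 'q': [-0.4127, 0.1661, 1.6489, 0.0, 1.3266, 1.2087], 'eef_pos': [0.552, -0.1131, 0.2193], 'eef_rot': [0.0, 0.9997, -0.0253, 0.0], 'wrist_force': [-0.4591, -0.0384, -0.2315], 'opening': 0.0028}
tcp board mm [-147.3    7.1] tool x in board 0.0 -1.0 tool z [ 0. -0. -1.] Fboard [-0.06  0.46]
n 1428
((41.139312744140625, -1.5325584411621094), (60.09064483642578, 357.0465393066406), 88.0629653930664) [[-138.3000030517578, -25.5], [218.5, -37.599998474121094], [220.60000610351562, 22.5], [-136.3000030517578, 34.5]] 0.0657
n 1840
((40.8258056640625, -1.3718910217285156), (63.80721664428711, 359.0260925292969), 88.39253234863281) [[-139.5, -28.200000762939453], [219.39999389648438, -38.29999923706055], [221.1999969482422, 25.5], [-137.6999969482422, 35.599998474121094]] 0.0658
```

View pics/t2.png

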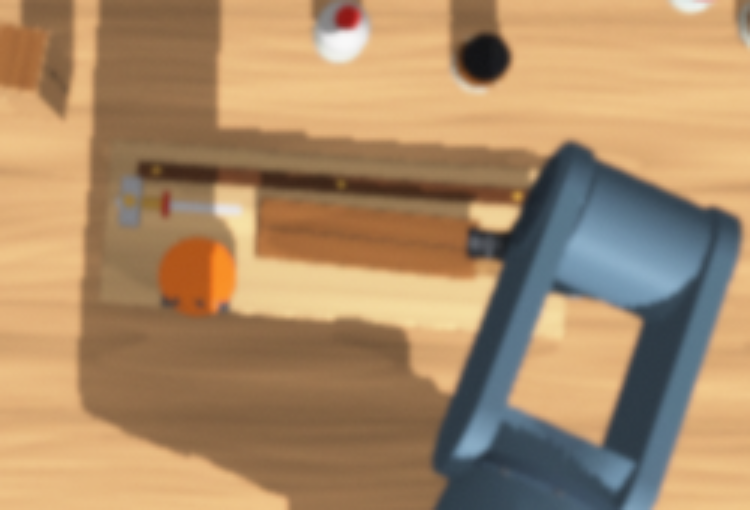

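The blank lies flat, from about board x = -138 to +82. Its yaw is about 2° with the front end nearer the fence (t2 crop, columns 257–475, rows 200–275). Next I'll push it sideways onto the fence.

Request:
jog_arm --series '[[[-12,-20,0,0,0,0,0],[-12,-20,0,0,0,0,0],[-12,-20,0,0,0,0,0],[-13,-20,0,0,0,0,0],[-13,-20,0,0,0,0,0],[0,0,30,0,0,0,0],[0,0,30,0,0,0,0],[0,0,30,0,0,0,0],[0,0,30,0,0,0,0],[0,0,30,0,0,0,0]]]'

```text
time_s: 5.3
eef_pos: [0.4953, -0.0099, 0.0684]
eef_rot: [0.0, 1.0, -0.025, 0.0]
wrist_force: [0.1, 0.8, -1.4]
opening: 0.002
grasp_force: 0.0
```

Request:
jog_arm --series '[[[0,0,15,0,0,0,0],[0,0,15,0,0,0,0],[0,0,10,0,0,0,0],[0,0,0,0,0,0,0],[5,0,0,0,0,0,0],[5,0,0,0,0,0,0],[5,0,0,0,0,0,0],[5,0,0,0,0,0,0],[3,0,0,0,0,0,0],[3,0,0,0,0,0,0]]]'

```text
time_s: 6.3
eef_pos: [0.5215, -0.0112, 0.0294]
eef_rot: [0.0, 1.0, -0.025, 0.0]
wrist_force: [0.2, -0.1, -0.8]
opening: -0.002
grasp_force: 0.0
```

```bash
python3 -c "
from h import *
where()
c,W=cam('scene'); laid(W)"
```

```text
{'time_s': 6.3, 'q': [-0.2492, 0.3449, 1.8704, -0.0, 0.926, 1.3717], 'eef_pos': [0.5215, -0.0112, 0.0294], 'eef_rot': [0.0, 0.9997, -0.025, 0.0001], 'wrist_force': [0.1795, -0.0905, -0.849], 'opening': -0.0024}
tcp board mm [-47.1  42.8] tool x in board 0.001 -1.0 tool z [ 0. -0. -1.] Fboard [-0.08 -0.18]
n 1859
((40.08967590332031, 0.433837890625), (67.60514831542969, 359.40216064453125), 87.98336029052734) [[-140.6999969482422, -27.0], [218.5, -39.70000076293945], [220.89999389648438, 27.899999618530273], [-138.3000030517578, 40.5]] 0.0658
```

Request:
jog_arm --series '[[[1.5,0,0,0,0,0,0],[1.5,0,0,0,0,0,0],[1.5,0,0,0,0,0,0],[1.5,0,0,0,0,0,0],[1.5,0,0,0,0,0,0],[1.5,0,0,0,0,0,0],[1.5,0,0,0,0,0,0],[1.5,0,0,0,0,0,0],[1,0,0,0,0,0,0],[1,0,0,0,0,0,0]]]'

```text
time_s: 7.35
eef_pos: [0.5332, -0.0116, 0.0289]
eef_rot: [-0.0, 1.0, -0.025, -0.002]
wrist_force: [-6.6, -0.6, 5.9]
opening: -0.0
grasp_force: 3.5
```

```bash
sed -i 's/abs(b\[...,0\])<235/(b[...,0]>-190)\&(b[...,0]<95)/' h.py; python3 -c "
from h import *
where()
c,W=cam('top'); laid(W)
c,W=cam('scene'); laid(W)"
```

```text
{'time_s': 7.35, 'q': [-0.2442, 0.3694, 1.8369, -0.0007, 0.9392, 1.377], 'eef_pos': [0.5332, -0.0116, 0.0289], 'eef_rot': [-0.0002, 0.9997, -0.025, -0.002], 'wrist_force': [-6.603, -0.6272, 5.9], 'opening': -0.0002}
tcp board mm [-47.  31.] tool x in board 0.001 -1.0 tool z [-0.004  0.    -1.   ] Fboard [-0.96  6.56]
n 710
((-26.9608154296875, -10.18667984008789), (59.676490783691406, 220.0065460205078), 89.82901763916016) [[-137.10000610351562, -39.70000076293945], [83.0, -40.400001525878906], [83.0999984741211, 19.299999237060547], [-136.89999389648438, 20.0]] 0.0655
n 1855
((-27.961669921875, -8.701885223388672), (68.2314224243164, 223.0038299560547), 89.92068481445312) [[-139.5, -42.70000076293945], [83.5, -43.0], [83.5999984741211, 25.299999237060547], [-139.39999389648438, 25.600000381469727]] 0.0658
```

Request:
jog_arm --series '[[[0.5,0,0,0,0,0,0],[0.5,0,0,0,0,0,0],[0.5,0,0,0,0,0,0],[0.5,0,0,0,0,0,0],[0.5,0,0,0,0,0,0],[0.5,0,0,0,0,0,0],[0,0,0,0,0,0,0],[0,0,0,0,0,0,0],[0,0,0,0,0,0,0],[0,0,0,0,0,0,0]]]'

```text
time_s: 8.45
eef_pos: [0.5364, -0.0118, 0.0289]
eef_rot: [-0.0, 1.0, -0.025, -0.002]
wrist_force: [-5.6, -0.5, 3.5]
opening: 0.002
grasp_force: 2.8
```

```bash
python3 -c "
from h import *
where()
c,W=cam('top'); laid(W)
b=bd(W);Z=W[...,2]
# fence edges: z profile across y on visible section
m=(b[...,0]>90)&(b[...,0]<160)&(b[...,1]<-30)&(b[...,1]>-75)
o=np.argsort(b[m][:,1]);print(np.c_[b[m][o][:,1].round(1),(Z[m][o]*1000).round(0)][::6].tolist())"
```

```text
{'time_s': 8.45, 'q': [-0.2431, 0.3749, 1.8292, -0.0005, 0.9411, 1.378], 'eef_pos': [0.5364, -0.0118, 0.0289], 'eef_rot': [-0.0002, 0.9997, -0.025, -0.0018], 'wrist_force': [-5.6195, -0.4996, 3.5069], 'opening': 0.0023}
tcp board mm [-47.   27.9] tool x in board 0.001 -1.0 tool z [-0.004  0.    -1.   ] Fboard [-0.78  5.59]
n 705
((-26.896255493164062, -13.580217361450195), (220.0868377685547, 59.949703216552734), 0.4349747896194458) [[-137.1999969482422, 15.600000381469727], [-136.6999969482422, -44.400001525878906], [83.4000015258789, -42.70000076293945], [82.9000015258789, 17.200000762939453]] 0.0657
[[-74.9, 18.0], [-74.2, 17.0], [-73.7, 12.0], [-72.8, 20.0], [-71.5, 19.0], [-70.9, 14.0], [-70.2, 17.0], [-69.4, 22.0], [-68.4, 13.0], [-67.6, 21.0], [-66.8, 22.0], [-65.8, 21.0], [-64.9, 21.0], [-62.6, 39.0], [-61.8, 42.0], [-60.9, 40.0], [-59.8, 42.0], [-59.2, 37.0], [-58.5, 43.0], [-57.9, 36.0], [-56.7, 40.0], [-56.2, 39.0], [-55.3, 36.0], [-54.4, 39.0], [-53.6, 37.0], [-52.9, 41.0], [-52.2, 40.0], [-51.1, 39.0], [-50.5, 42.0], [-49.9, 43.0], [-49.0, 37.0], [-47.8, 39.0], [-47.4, 35.0], [-46.4, 39.0], [-45.8, 42.0], [-45.1, 16.0], [-44.7, 32.0], [-44.6, 21.0], [-43.6, 26.0], [-43.1, 14.0], [-42.2, 24.0], [-41.6, 19.0], [-40.5, 19.0], [-39.7, 13.0], [-38.8, 17.0], [-38.3, 12.0], [-36.8, 11.0], [-36.3, 17.0], [-35.6, 22.0], [-34.5, 14.0], [-33.5, 16.0], [-33.0, 19.0], [-32.3, 14.0], [-30.9, 20.0], [-30.1, 18.0]]
```

Request:
jog_arm --series '[[[-5,0,0,0,0,0,0],[-5,0,0,0,0,0,0],[0,-20,0,0,0,0,0],[0,-20,0,0,0,0,0],[0,-20,0,0,0,0,0],[5,0,0,0,0,0,0],[3,0,0,0,0,0,0],[1.5,0,0,0,0,0,0],[1,0,0,0,0,0,0],[1,0,0,0,0,0,0]]]'

```text
time_s: 9.5
eef_pos: [0.5408, 0.0475, 0.0289]
eef_rot: [-0.0, 1.0, -0.026, -0.002]
wrist_force: [-10.2, 2.6, 8.4]
opening: -0.0
grasp_force: 4.7
```

Request:
jog_arm --series '[[[0.5,0,0,0,0,0,0],[0.5,0,0,0,0,0,0],[0.5,0,0,0,0,0,0],[0.5,0,0,0,0,0,0],[0,0,0,0,0,0,0],[0,0,0,0,0,0,0],[0,0,0,0,0,0,0],[0,0,0,0,0,0,0],[0,0,0,0,0,0,0],[0,0,0,0,0,0,0]]]'

```text
time_s: 10.5
eef_pos: [0.5408, 0.0475, 0.0289]
eef_rot: [-0.0, 1.0, -0.025, -0.004]
wrist_force: [-15.9, 0.5, 14.2]
opening: -0.001
grasp_force: 7.9
```

```bash
python3 -c "
from h import *
where()
c,W=cam('top'); laid(W)"
```

```text
{'time_s': 10.5, 'q': [-0.131, 0.3889, 1.8089, -0.0005, 0.9523, 1.4908], 'eef_pos': [0.5408, 0.0475, 0.0289], 'eef_rot': [-0.0002, 0.9997, -0.0253, -0.0042], 'wrist_force': [-15.8617, 0.4728, 14.2345], 'opening': -0.0007}
tcp board mm [12.4 26.5] tool x in board -0.0 -1.0 tool z [-0.008  0.001 -1.   ] Fboard [-0.33 15.87]
n 487
((-27.306724548339844, -15.149385452270508), (59.626583099365234, 220.26547241210938), 89.41255187988281) [[-137.6999969482422, -43.79999923706055], [82.5, -46.099998474121094], [83.0999984741211, 13.5], [-137.10000610351562, 15.800000190734863]] 0.0656
```

Request:
jog_arm --series '[[[-10,0,0,0,0,0,0],[-10,0,0,0,0,0,0],[0,0,-25,0,0,0,0],[0,0,-25,0,0,0,0],[0,0,-25,0,0,0,0],[12,38,0,0,0,0,0],[12,38,0,0,0,0,0],[12,38,0,0,0,0,0],[12,38,0,0,0,0,0],[12,38,0,0,0,0,0]]]'

```text
time_s: 11.55
eef_pos: [0.5749, -0.1461, 0.1043]
eef_rot: [0.0, 1.0, -0.025, 0.0]
wrist_force: [0.5, 0.9, 0.3]
opening: 0.004
grasp_force: 0.0
```

```bash
python3 -c "
from h import *
where()"
```

```text
{'time_s': 11.55, 'q': [-0.4487, 0.3607, 1.6588, -0.0, 1.1214, 1.1729], 'eef_pos': [0.5749, -0.1461, 0.1043], 'eef_rot': [0.0002, 0.9997, -0.0254, 0.0003], 'wrist_force': [0.4619, 0.9325, 0.3386], 'opening': 0.0036}
tcp board mm [-179.1  -17.4] tool x in board -0.0 -1.0 tool z [ 0.001 -0.    -1.   ] Fboard [ 0.95 -0.41]
```

Request:
jog_arm --series '[[[-3,0,20,0,0,0,0],[0,0,20,0,0,0,0],[0,0,20,0,0,0,0],[0,0,15,0,0,0,0],[0,-5,0,0,0,0,0],[0,-5,0,0,0,0,0],[0,-4,0,0,0,0,0],[0,-4,0,0,0,0,0],[0,-4,0,0,0,0,0],[0,-4,0,0,0,0,0]]]'

```text
time_s: 12.55
eef_pos: [0.5739, -0.1181, 0.03]
eef_rot: [0.001, 1.0, -0.025, 0.001]
wrist_force: [-0.9, -3.9, 0.5]
opening: -0.002
grasp_force: 1.9
```

Request:
jog_arm --series '[[[0,-3,0,0,0,0,0],[0,-3,0,0,0,0,0],[0,-3,0,0,0,0,0],[0,-3,0,0,0,0,0],[0,-3,0,0,0,0,0],[0,-3,0,0,0,0,0],[0,-3,0,0,0,0,0],[0,-3,0,0,0,0,0],[0,-3,0,0,0,0,0],[0,-3,0,0,0,0,0]]]'

```text
time_s: 13.55
eef_pos: [0.5755, -0.0888, 0.03]
eef_rot: [0.001, 1.0, -0.025, 0.001]
wrist_force: [-0.3, -5.7, 2.3]
opening: -0.007
grasp_force: 2.8
```

```bash
python3 - <<'E'
from h import *
where()
c,W=cam('top'); laid(W)
f=c['frame'].astype(int); m=(f[...,2]>120)&(f[...,1]<70)&(f[...,0]<70); b=bd(W)
m&=(b[...,0]>150)&(b[...,0]<230)&(b[...,1]>-45)&(b[...,1]<20)
print('red',m.sum(),np.c_[b[m],W[m][:,2]*1000].round(1).tolist())
E
```

```text
{'time_s': 13.55, 'q': [-0.3563, 0.4515, 1.7132, -0.001, 0.9749, 1.2656], 'eef_pos': [0.5755, -0.0888, 0.03], 'eef_rot': [0.0007, 0.9997, -0.0252, 0.0007], 'wrist_force': [-0.342, -5.6908, 2.2773], 'opening': -0.0069}
tcp board mm [-121.9  -15.1] tool x in board 0.0 -1.0 tool z [ 0.001 -0.001 -1.   ] Fboard [-5.7   0.05]
n 1146
((0.5132369995117188, -14.430398941040039), (188.82569885253906, 59.99066162109375), 0.06595084816217422) [[-93.9000015258789, 15.5], [-93.9000015258789, -44.5], [95.0, -44.29999923706055], [94.9000015258789, 15.699999809265137]] 0.0656
red 11 [[178.1, -28.9, 45.3], [182.1, -27.1, 18.6], [177.9, -25.9, 43.8], [180.6, -22.4, 47.9], [177.5, -22.6, 47.8], [180.4, -19.4, 47.5], [177.3, -19.6, 48.5], [180.0, -16.2, 49.3], [176.8, -16.2, 53.8], [179.6, -13.0, 54.6], [176.7, -13.4, 50.5]]
```

Request:
jog_arm --series '[[[0,-2,0,0,0,0,0],[0,-2,0,0,0,0,0],[0,-2,0,0,0,0,0],[0,-2,0,0,0,0,0],[0,-2,0,0,0,0,0],[0,-2,0,0,0,0,0],[0,-2,0,0,0,0,0],[0,-2,0,0,0,0,0],[0,-2,0,0,0,0,0],[0,-2,0,0,0,0,0]]]'

```text
time_s: 14.6
eef_pos: [0.5767, -0.0702, 0.03]
eef_rot: [0.002, 1.0, -0.025, 0.001]
wrist_force: [0.4, -12.2, 2.2]
opening: -0.0
grasp_force: 5.6
```

Request:
jog_arm --series '[[[0,-2,0,0,0,0,0],[0,-2,0,0,0,0,0],[0,-2,0,0,0,0,0],[0,-2,0,0,0,0,0],[0,-2,0,0,0,0,0],[0,-2,0,0,0,0,0],[0,-2,0,0,0,0,0],[0,-2,0,0,0,0,0],[0,-2,0,0,0,0,0],[0,-2,0,0,0,0,0]]]'

```text
time_s: 15.6
eef_pos: [0.5776, -0.0501, 0.03]
eef_rot: [0.001, 1.0, -0.025, 0.001]
wrist_force: [-1.2, -10.7, 2.2]
opening: -0.007
grasp_force: 5.3
```

Request:
jog_arm --series '[[[0,-1,0,0,0,0,0],[0,-1,0,0,0,0,0],[0,-1,0,0,0,0,0],[0,-1,0,0,0,0,0],[0,-1,0,0,0,0,0],[0,-1,0,0,0,0,0],[0,-1,0,0,0,0,0],[0,-1,0,0,0,0,0],[0,-1,0,0,0,0,0],[0,-1,0,0,0,0,0]]]'

```text
time_s: 16.6
eef_pos: [0.5782, -0.0401, 0.03]
eef_rot: [0.001, 1.0, -0.025, 0.001]
wrist_force: [0.6, -11.1, 2.5]
opening: 0.001
grasp_force: 5.3
```

```bash
sed -i 's/<95)/<172)/; s/Z>.058/Z>.060/' h.py; python3 - <<'E'
from h import *
where()
c,W=cam('top'); laid(W)
E
```

```text
{'time_s': 16.6, 'q': [-0.2726, 0.4464, 1.7207, -0.0028, 0.9719, 1.3503], 'eef_pos': [0.5782, -0.0401, 0.03], 'eef_rot': [0.0014, 0.9997, -0.0253, 0.0009], 'wrist_force': [0.6085, -11.1206, 2.546], 'opening': 0.0008}
tcp board mm [-73.1 -15.3] tool x in board 0.0 -1.0 tool z [ 0.002 -0.003 -1.   ] Fboard [-11.08  -1.17]
n 1204
((64.4446029663086, -14.694833755493164), (60.09212875366211, 195.89234924316406), 89.98153686523438) [[-33.5, -44.70000076293945], [162.39999389648438, -44.79999923706055], [162.39999389648438, 15.300000190734863], [-33.5, 15.399999618530273]] 0.0658
```

Request:
jog_arm --series '[[[0,-1,0,0,0,0,0],[0,-1,0,0,0,0,0],[0,-1,0,0,0,0,0],[0,-1,0,0,0,0,0],[0,-1,0,0,0,0,0],[0,-1,0,0,0,0,0],[0,-1,0,0,0,0,0],[0,-1,0,0,0,0,0],[0,-1,0,0,0,0,0],[0,-1,0,0,0,0,0]]]'

```text
time_s: 17.65
eef_pos: [0.5787, -0.0301, 0.03]
eef_rot: [0.001, 1.0, -0.025, 0.001]
wrist_force: [-0.2, -10.2, 3.2]
opening: 0.004
grasp_force: 5.2
```

Request:
jog_arm --series '[[[0,-0.2,0,0,0,0,0],[0,-0.2,0,0,0,0,0],[0,-0.2,0,0,0,0,0],[0,-0.2,0,0,0,0,0],[0,-0.2,0,0,0,0,0],[0,-0.2,0,0,0,0,0],[0,-0.2,0,0,0,0,0],[0,-0.2,0,0,0,0,0],[0,-0.2,0,0,0,0,0],[0,-0.2,0,0,0,0,0]]]'

```text
time_s: 18.65
eef_pos: [0.5788, -0.0281, 0.03]
eef_rot: [0.001, 1.0, -0.025, 0.001]
wrist_force: [-0.5, -10.5, 3.2]
opening: -0.001
grasp_force: 5.2
```

```bash
python3 - <<'E'
from h import *
where()
c,W=cam('top'); laid(W)
f=c['frame'].astype(int); m=(f[...,2]>120)&(f[...,1]<70)&(f[...,0]<70); b=bd(W)
m&=(b[...,0]>150)&(b[...,0]<230)&(b[...,1]>-45)&(b[...,1]<20)
print('red',m.sum(),np.c_[b[m],W[m][:,2]*1000].round(1).tolist())
E
```

```text
{'time_s': 18.65, 'q': [-0.2519, 0.4463, 1.721, -0.0027, 0.9719, 1.371], 'eef_pos': [0.5788, -0.0281, 0.03], 'eef_rot': [0.0014, 0.9997, -0.0253, 0.0009], 'wrist_force': [-0.5123, -10.4871, 3.1924], 'opening': -0.001}
tcp board mm [-61.1 -15.3] tool x in board 0.0 -1.0 tool z [ 0.002 -0.003 -1.   ] Fboard [-10.5   -0.02]
n 1179
((76.4102554321289, -14.877527236938477), (190.90353393554688, 60.085323333740234), 0.17777132987976074) [[-19.100000381469727, 14.899999618530273], [-18.899999618530273, -45.20000076293945], [172.0, -44.599998474121094], [171.8000030517578, 15.5]] 0.0657
red 11 [[178.4, -32.0, 44.1], [181.8, -26.7, 24.8], [180.4, -22.2, 51.7], [177.3, -22.4, 52.8], [180.2, -19.3, 50.0], [177.2, -19.4, 50.7], [179.8, -16.0, 54.9], [176.8, -16.3, 53.6], [179.8, -13.2, 48.5], [177.0, -13.7, 44.3], [176.8, -10.7, 43.0]]
```

Request:
jog_arm --series '[[[0,-0.2,0,0,0,0,0],[0,-0.2,0,0,0,0,0],[0,-0.2,0,0,0,0,0],[0,-0.2,0,0,0,0,0],[0,-0.2,0,0,0,0,0],[0,-0.2,0,0,0,0,0],[0,-0.2,0,0,0,0,0],[0,-0.2,0,0,0,0,0],[0,-0.2,0,0,0,0,0],[0,-0.2,0,0,0,0,0]]]'

```text
time_s: 19.7
eef_pos: [0.5789, -0.0264, 0.03]
eef_rot: [0.002, 1.0, -0.025, 0.001]
wrist_force: [1.0, -11.1, 2.5]
opening: 0.003
grasp_force: 5.8
```

Request:
jog_arm --series '[[[0,-0.2,0,0,0,0,0],[0,-0.2,0,0,0,0,0],[0,-0.2,0,0,0,0,0],[0,-0.2,0,0,0,0,0],[0,-0.2,0,0,0,0,0],[0,-0.2,0,0,0,0,0],[0,-0.1,0,0,0,0,0],[0,-0.1,0,0,0,0,0],[0,-0.1,0,0,0,0,0],[0,0,0,0,0,0,0]]]'

```text
time_s: 20.7
eef_pos: [0.5791, -0.0251, 0.03]
eef_rot: [0.002, 1.0, -0.025, 0.001]
wrist_force: [0.0, -13.0, 3.2]
opening: 0.002
grasp_force: 6.1
```

Request:
jog_arm --series '[[[0,-0.2,0,0,0,0,0],[0,-0.2,0,0,0,0,0],[0,-0.2,0,0,0,0,0],[0,-0.2,0,0,0,0,0],[0,-0.2,0,0,0,0,0],[0,0,0,0,0,0,0],[0,0,0,0,0,0,0],[0,0,0,0,0,0,0],[0,0,0,0,0,0,0],[0,0,0,0,0,0,0]]]'

```text
time_s: 21.7
eef_pos: [0.5791, -0.0244, 0.03]
eef_rot: [0.002, 1.0, -0.025, 0.001]
wrist_force: [-0.1, -13.5, 2.9]
opening: -0.001
grasp_force: 6.8
```

Request:
jog_arm --series '[[[0,-0.2,0,0,0,0,0],[0,-0.2,0,0,0,0,0],[0,-0.2,0,0,0,0,0],[0,-0.2,0,0,0,0,0],[0,-0.2,0,0,0,0,0],[0,0,0,0,0,0,0],[0,0,0,0,0,0,0],[0,0,0,0,0,0,0],[0,0,0,0,0,0,0],[0,0,0,0,0,0,0]]]'

```text
time_s: 22.7
eef_pos: [0.5791, -0.0243, 0.0301]
eef_rot: [0.003, 1.0, -0.025, 0.001]
wrist_force: [-1.1, -16.2, 2.9]
opening: -0.001
grasp_force: 8.6
```

Request:
jog_arm --series '[[[0,-0.2,0,0,0,0,0],[0,-0.2,0,0,0,0,0],[0,-0.2,0,0,0,0,0],[0,-0.2,0,0,0,0,0],[0,-0.2,0,0,0,0,0],[0,0,0,0,0,0,0],[0,0,0,0,0,0,0],[0,0,0,0,0,0,0],[0,0,0,0,0,0,0],[0,0,0,0,0,0,0]]]'

```text
time_s: 23.7
eef_pos: [0.5792, -0.0242, 0.0301]
eef_rot: [0.003, 1.0, -0.025, 0.001]
wrist_force: [-0.8, -20.4, 2.0]
opening: 0.002
grasp_force: 10.4
```

The pad went rigid at board x of about 177. The total push of about 20 N less about 10.5 N of sliding drag leaves about 9–10 N on the pad. Now I'll ease off and retreat.

Request:
jog_arm --series '[[[0,0.5,0,0,0,0,0],[0,0.5,0,0,0,0,0],[0,1,0,0,0,0,0],[0,2,0,0,0,0,0],[0,3,0,0,0,0,0],[0,5,0,0,0,0,0],[0,10,0,0,0,0,0],[0,15,0,0,0,0,0],[0,15,0,0,0,0,0],[0,15,0,0,0,0,0]]]'

```text
time_s: 24.7
eef_pos: [0.5748, -0.0881, 0.0293]
eef_rot: [0.0, 1.0, -0.025, 0.0]
wrist_force: [0.1, 0.2, -0.9]
opening: 0.002
grasp_force: 0.0
```

Request:
jog_arm --series '[[[0,10,-20,0,0,0,0],[0,10,-25,0,0,0,0],[0,10,-25,0,0,0,0],[0,10,-25,0,0,0,0],[0,10,-25,0,0,0,0],[0,10,-25,0,0,0,0],[-20,10,-20,0,0,0,0],[-20,0,0,0,0,0,0],[0,0,0,0,0,0,0],[0,0,0,0,0,0,0]]]'

```text
time_s: 25.7
eef_pos: [0.5314, -0.1551, 0.1943]
eef_rot: [-0.0, 1.0, -0.026, 0.0]
wrist_force: [-0.5, -0.2, 0.3]
opening: 0.0
grasp_force: 0.0
```

```bash
sed -i 's/<172)/<178)/' h.py; python3 - <<'E'
from h import *
where()
c,W=cam('top'); laid(W)
cv2.imwrite('pics/t9.png',cv2.resize(c['frame'][150:290,250:450],None,fx=4,fy=4,interpolation=cv2.INTER_CUBIC))
E
```

```text
{'time_s': 25.7, 'q': [-0.4985, 0.169, 1.6985, 0.0002, 1.2738, 1.1236], 'eef_pos': [0.5314, -0.1551, 0.1943], 'eef_rot': [-0.0, 0.9997, -0.0257, 0.0002], 'wrist_force': [-0.5303, -0.1565, 0.3056], 'opening': 0.0002}
tcp board mm [-190.3   25.6] tool x in board -0.001 -1.0 tool z [ 0.  0. -1.] Fboard [-0.18  0.52]
n 1398
((68.08882141113281, -14.701961517333984), (60.050533294677734, 219.6995849609375), 89.81941223144531) [[-41.900001525878906, -44.400001525878906], [177.8000030517578, -45.099998474121094], [178.0, 15.0], [-41.70000076293945, 15.699999809265137]] 0.0656
```

View pics/t9.png

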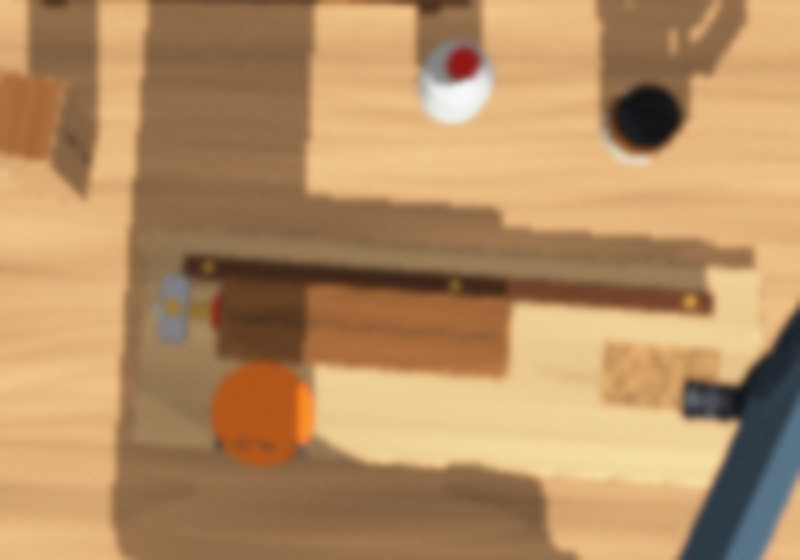

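The blank lies flat along the fence (crop columns 218–508, rows 280–375). Its end is on the red pad at (217,312), past the shoe at (262,412), and the arm is clear.

```bash
python3 -c "
from bench import ctrl
print(ctrl.hand_in())"
```

```text
the job is handed in; nothing more can be done
None
```

I tipped the blank over, slid it along the fence past the shoe, and pressed it home on the pad at about 10 N (worked out from the wrist force, not measured at the pad); it lies flat on the fence, end on the pad, and the job is handed in at about 26 s.

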